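# Feed a board rack through the gated chute

### The job

Feed the rack of circuit boards through the chute: with one fingertip press down the long plate beside the chute so that the gate swings up, and keep it held open while the other finger pushes the rack by its upright rear tab under the gate and fully home against the end stop. The gate must not touch the rack on the way; then let go so that the gate drops shut behind the boards, and take the hand clear. Only push: do not lift or tip the rack, and leave the other things on the bench alone.

Things in the scene. Friction and masses are not known exactly. Their poses are not given: they have to be found in the camera images.
- chute: Fixed aluminium channel, open above, x from -275 to +90 mm. Origin on the bench surface on the channel's centre line, straight below the gate; +x = direction of travel, +y = side of the press plate, z up. Floor 5 mm above the bench; walls 6 mm thick, 62 mm apart inside, tops 23 mm above the bench.
- end_stop (a point): Face of the end stop, mid-width (chute x = +78 mm): a grey block across the channel's end, 50 mm high. The rack is home when its block stands against it.
- shaft (a point): A point on the axis of the gate's steel shaft, above the chute's origin line: the shaft is 10 mm thick and lies along chute x from -250 to +10 mm at chute y = +46 mm, 51 mm above the bench, on two posts 62 mm high (14 x 18 mm) at x = -254 and +16 mm.
- gate (a joint): Gate angle in rad: 0 = shut (held by a spring), 0.85 = limit; grows as the plate is pressed down, which swings the paddle up. The rack's block passes freely below the paddle from 0.5 upwards; 0.6 to 0.7 is a good opening. About 2 to 5 N on the plate's middle holds it; on release it drops shut at once.
- press_plate (a point): Middle of the press plate's top face; moves with the gate. Steel, 3 mm thick, from chute x = -240 to -55 mm, reaching 62 mm out from the shaft; a fingertip can slide along it while pressing. This point lies 35 mm out: shut, the plate slopes up outward at 0.35 rad and it is at chute y = +78 mm, 64 mm above the bench; at gate 0.65 about y = +80, 42 mm high.
- paddle (a point): Middle of the lower edge of the gate's dark steel paddle, which hangs across the channel from an arm on the shaft, at chute x = 0; moves with the gate. 6 mm thick, 28 mm wide, chute y from -24 to +4 mm, lower edge 19 mm above the bench when shut.
- rack: Loose black rack in the channel before the gate, 0.2 to 0.4 kg. Origin under the middle of its block; x = travel. Block 64 long (x -32 to +32), 56 wide, 34 mm high, holding four small red boards on edge. Behind it a tongue 6 mm thick runs to the upright push tab. Home: origin at chute x = +46 mm; the shut paddle then hangs over the tongue, touching nothing.
- push_tab (a point): Rear face of the rack's push tab, mid-width, 45 mm above the rack's underside: the place to push. The tab stands at rack x from -108 to -102 mm, 50 mm wide, 60 mm high, its top 65 mm above the bench.
- flux_bottle: Bystander: small bottle, 32 mm thick, 65 mm high; origin at its underside.
- screw_jar: Bystander: glass jar with steel cap, 44 mm thick, 40 mm high; origin at its underside.
- solder_reel: Bystander: aluminium reel, 56 mm outside, 30 mm high; origin at its underside.
- screwdriver: Bystander: screwdriver 150 mm long, lying; origin under it.
- parts_tray: Bystander: white divided tray 90 x 70 x 22 mm; origin at its underside.
- spare_board: Bystander: red circuit board 100 x 75 mm, up to 18 mm high, lying flat; origin at its underside.
- brush_pot: Bystander: plain steel cylinder, 40 mm thick, 45 mm high; origin at its underside.
Not all that is in view belongs to the job. There is more than one size of the rack; the one meant has the size given above.

How it is judged:
By the outcome, as a careful person would: the job done as asked, in the order asked, and still so for the second after the job is handed in, with the robot touching nothing.
It also fails if it takes over 38 s, if anything falls off the work surface, if the arm or the gripper's body presses on something with over 40 N, if the wrist force passes 120 N, or if a joint passes its speed limit or range.

### The arm

A 6-joint arm with a two-finger parallel gripper is mounted at the origin on the work surface. World frame = base frame: x ahead of the robot, y to its left, z up, the work surface at z = 0. Lengths are in m, angles in rad, forces in N, time in s.
With the tool pointing down it reaches from about 0.375 to 0.975 m from the base axis. Payload 3.8 kg.
Tool frame: the origin (TCP) lies at the very end of the fingers, on their centre line; the grasp point (between the pads) lies 19 mm behind it (r.grip_depth is the distance from the TCP to the grasp point, in m); x points along the fingers, z is the direction in which the jaws open and shut, and the axes are right-handed (so a half turn about x gives the same grasp; the last joint's range is limited). The gripper opens to 88 mm and grips with 3 to 60 N. Pads are 18 mm wide; open, the fingers measure 123 mm over their backs; the gripper's body (75 mm by 187 mm) begins 45 mm behind the grasp point.
Start: joints at [-1.196, 0.264, 1.604, -0, 1.274, -0.037], TCP at [0.27, -0.619, 0.239] pointing down, gripper open.
Joint ranges: [-2.63, 2.63], [-0.94, 2.18], [0.31, 2.57], [-1.31, 4.45], [0, 2.66], [-2.55, 2.55]. Speed limits (rad/s): [2.57, 2.57, 3.14, 3.14, 3.14, 3.14].

### API

Orientations are given as a unit quaternion [w, x, y, z].
In Python, from cell import r gives the robot as it stands.
- The arm moves only by the tool step_arm, never from a script. Its argument "commands" is a list of rows, each an object of numbers: "grip": the finger opening in mm, from 0 to 88.1; "dx", "dy", "dz": the shift along the world's x, y, z in mm; "ax", "ay", "az": the turn, a rotation vector about the world's x, y, z in degrees. In form: [{"grip": .., "dx": .., "dy": .., "dz": .., "ax": .., "ay": .., "az": ..}, ...]. A call has 1 to 12 rows; each row shifts and turns the commanded pose from where the row before left it; what a row does not reach is not made up. A row lasts 1/8 s, in which the tool goes at most 62.5 mm and 10.7 degrees, less where a joint would pass 70% of its speed; a pose out of reach is approached as far as the arm can. A call with a gripper value outside its range is refused whole. The fingers move at their own pace and stop on an object; "newtons" is the grip in N (left out, the last holds). Time passes only in rows, so rows that do not move let the fingers close. It gives the time, the measured TCP pose, the force and the opening at its end, in the units of the state.
- r.get_obs(): the state, without advancing time (a new reading comes with each control period).
- r.grab_frame(name): name is "side" or "top"; returns the picture (420x560x3 uint8, red, green, blue); there is no depth.
- r.calibration(name): a dict with "vfov" (degrees; the focal length in pixels is half the picture's height over the tangent of half this angle, whatever the lens; pixels are square), "cx", "cy" (the principal point, pixels), "eye" and "attitude" of the camera in the world. Camera axes: x right, y down, z forward; pixel columns grow to the right and rows downward; lengths in m; the calibration is good to about 2 mm. A picture is of the moment at which its call begins. calibration takes no time and is no camera call.
- r.hand_in(): hands the job in, once; it reports no verdict.
The state is a dict: "time_s": time; "joint_pos": joint angles; "joint_vel": joint speeds; "effort": joint torques, N m; "tool_pos": TCP position; "orientation": TCP orientation; "force": force on the tool from outside, world axes, zero at the start; "wrist_torque": the same for the moment, N m; "finger_gap": opening from 0.0 (shut) to 1.0 (fully open).
Only numpy, scipy, OpenCV 4.12 (cv2) and the standard library are available. Lean on these libraries where they do the work, as an engineer would, in place of code of your own. Each camera call takes 0.05 s, during which the arm holds its last target.

## Working session

There is one attempt and no reset: what is moved stays moved. The work goes in short steps, Python scripts to look and compute and a tool call to move; the robot and the scene stay as the last step left them, time stands still between calls to the robot, and variables do not carry over. Pictures are saved under pics/ and viewed, and the job is handed in when it is done.

Besides the shell and the picture viewer there is one more tool, called after "Request:" by a JSON object that holds its "api" and its "payload". step_arm: Moves the arm, as the interface text tells. Its arguments: {"type":"object","properties":{"commands":{"type":"array"},"newtons":{"type":"number"}},"required":["commands"]}

```bash
ls; mkdir -p pics; python3 - <<'E'
from cell import r
import cv2
for n in("side","top"):
    print(n,r.calibration(n))
    f=r.grab_frame(n); cv2.imwrite(f"pics/{n}0.png",f[:,:,::-1])
print(r.get_obs())
E
```

```text
pics
side {'vfov': 49.99172858299212, 'cx': 280.0235797374903, 'cy': 207.1184477841347, 'eye': array([0.00660849, 0.79336458, 0.77238576]), 'attitude': array([ 0.13300612, -0.2421394 ,  0.84993929, -0.44864361])}
top {'vfov': 50.24660632981405, 'cx': 285.12682641205976, 'cy': 209.4503890445649, 'eye': array([ 0.30389386, -0.08035865,  1.15404681]), 'attitude': array([ 0.07989044, -0.68401145,  0.7204321 , -0.08199659])}
{'time_s': 0.1, 'joint_pos': array([-1.19586919e+00,  2.64645718e-01,  1.60520005e+00,  2.11970827e-05,
        1.27371232e+00, -3.69132144e-02]), 'joint_vel': array([-0.00204352, -0.00079794, -0.00290659, -0.0010725 , -0.0003459 ,
       -0.00164217]), 'effort': array([-8.74740135e-05, -5.03618002e+01, -3.58071113e+01,  7.29834032e-02,
        2.33505678e-02, -6.29522401e-05]), 'tool_pos': array([ 0.26996632, -0.6179768 ,  0.23755433]), 'orientation': array([ 0.59110626,  0.38761184,  0.59223199, -0.38679673]), 'force': array([-0.0771495 , -0.79362412, -0.5666432 ]), 'wrist_torque': array([ 0.02789798,  0.0347025 , -0.00292904]), 'finger_gap': 1.0049622046229352}
```

View pics/side0.png

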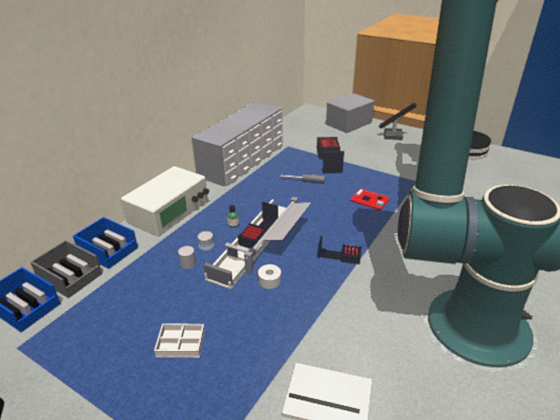

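View pics/top0.png

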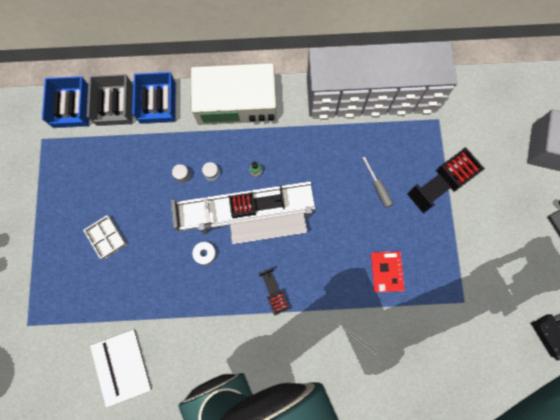

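The side picture shows the chute at about (255,240), and the top picture shows it at (245,205). There are three rack candidates in the top picture: in the channel (257,203), a small one at (275,290) and a big one at (447,180). By the description, mine is the one in the channel before the gate. I'll check it in a close crop.

```bash
cat > h.py <<'E'
import numpy as np
from scipy.spatial.transform import Rotation as R
from cell import r
def cam(n):
    c=r.calibration(n); f=210/np.tan(np.radians(c['vfov']/2))
    q=c['attitude']; M=R.from_quat([q[1],q[2],q[3],q[0]]).as_matrix()
    return c,f,M
def px2(n,u,v,z):
    c,f,M=cam(n); d=M@np.array([(u-c['cx'])/f,(v-c['cy'])/f,1]); t=(z-c['eye'][2])/d[2]
    return c['eye']+t*d
def proj(n,P):
    c,f,M=cam(n); p=M.T@(np.asarray(P,float)-c['eye']); return np.array([c['cx']+f*p[0]/p[2],c['cy']+f*p[1]/p[2]])
E
python3 - <<'E'
from h import *
import cv2
t=cv2.imread('pics/top0.png'); s=cv2.imread('pics/side0.png')
cv2.imwrite('pics/tc.png',cv2.resize(t[165:265,160:325],None,fx=4.8,fy=4.8,interpolation=cv2.INTER_CUBIC))
cv2.imwrite('pics/sc.png',cv2.resize(s[190:295,190:320],None,fx=5.5,fy=5.5,interpolation=cv2.INTER_CUBIC))
for p in((174,201),(174,229),(313,184),(313,210)): print(p,px2('top',*p,0.023).round(3))
E
```

```text
(174, 201) [0.606 0.198 0.023]
(174, 229) [0.531 0.197 0.023]
(313, 184) [ 0.633 -0.167  0.023]
(313, 210) [ 0.563 -0.163  0.023]
```

View pics/tc.png

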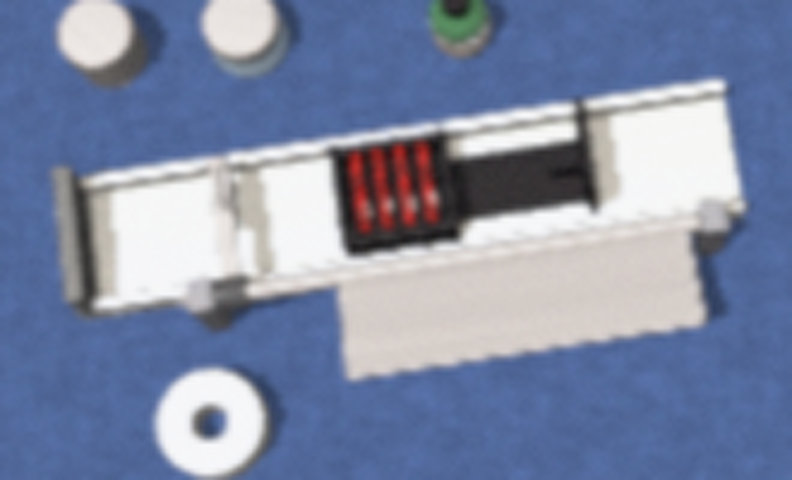

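View pics/sc.png

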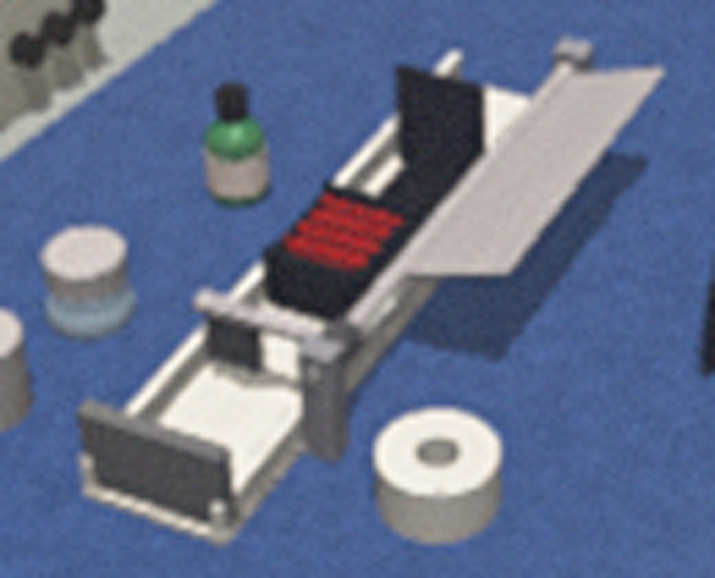

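```bash
cat > fit.py <<'E'
from h import *
from scipy.optimize import least_squares
def T(p,P):
    c,s=np.cos(p[2]),np.sin(p[2]); P=np.asarray(P,float)/1000
    return np.array([p[0]+c*P[0]-s*P[1],p[1]+s*P[0]+c*P[1],P[2]])
def tp(X,Y): return (160+(X+.5)/4.8-.5,165+(Y+.5)/4.8-.5)
def sp(X,Y): return (190+(X+.5)/5.5-.5,190+(Y+.5)/5.5-.5)
obs=[('top',tp(723,82),(-275,-37,23)),('top',tp(743,206),(-275,37,23)),
('top',tp(711,212),(-254,46,62)),('top',tp(203,294),(16,46,62)),
('top',tp(345,379),(-55,105,73)),('top',tp(707,323),(-240,105,73)),
('top',tp(55,168),(90,-37,50)),('top',tp(72,300),(90,37,50)),
('side',sp(82,404),(90,-37,50)),('side',sp(228,455),(90,37,50)),
('side',sp(510,273),(-55,105,72)),('side',sp(663,68),(-240,105,72)),('side',sp(573,46),(-254,46,62))]
f=lambda p:np.concatenate([proj(n,T(p,P))-u for n,u,P in obs])
if __name__=='__main__':
    s=least_squares(f,[.58,.11,1.6],loss='soft_l1'); p=s.x; print(p); print(f(p).reshape(-1,2).round(1))
    np.save('p.npy',p)
    # rack: x of tab rear edge
    for n,u,z in (('top',tp(583,102),65),('top',tp(597,208),65),('top',tp(340,152),39),('top',tp(352,250),39),('side',sp(400,68),65),('side',sp(480,88),65)):
        w=px2(n,*u,z/1000); d=w[:2]-p[:2]; c,s_=np.cos(p[2]),np.sin(p[2])
        print(n,u,z,(1000*np.array([c*d[0]+s_*d[1],-s_*d[0]+c*d[1]])).round(1))
E
python3 fit.py
```

```text
[0.57588861 0.10754602 1.67854845]
[[ 0.5 -1.1]
 [ 1.2  0.1]
 [ 1.2 -0. ]
 [-0.1 -0.3]
 [ 1.3  0.1]
 [ 0.7 -0.1]
 [-1.  -0.2]
 [-1.6  0.5]
 [-1.1  1.7]
 [-1.3  1.4]
 [ 0.3  0.1]
 [ 0.9  0.4]
 [ 0.2  0. ]]
top (281.0625, 185.85416666666666) 65 [-194.3  -23.2]
top (283.9791666666667, 207.9375) 65 [-192.5   34.7]
top (230.4375, 196.27083333333334) 39 [-62.1 -23.9]
top (232.9375, 216.6875) 39 [-61.3  30.5]
side (262.3181818181818, 201.95454545454547) 65 [-192.7  -25. ]
side (276.8636363636364, 205.5909090909091) 65 [-193.7   20.6]
```

Crop check: the rack in the channel has a block, a tongue and an upright tab. Its tab's rear face is at chute x of about -193 and its length fits the given size, while the other two racks lie outside the channel. The travel direction is about world +y, and the press plate is on the robot's side.

Next I plan the hover pose: the fingers open along chute y at about 70 mm, with the tab finger at about y=-4 and the plate finger at about y=+83.

```bash
python3 - <<'E'
from fit import *
p=np.load('p.npy'); o=r.get_obs(); q=o['orientation']; M=R.from_quat([q[1],q[2],q[3],q[0]]).as_matrix()
print(M.round(3)); print('theta deg',np.degrees(p[2]))
yaw=np.degrees(np.arctan2(M[1,2],M[0,2])); print('jaw yaw',yaw,'want',np.degrees(p[2])+90)
for x in(-215,-71): print(x,T(p,(x,40,0)), (T(p,(x,40,0))-o['tool_pos'])*1000)
print('xdir',np.cos(p[2]),np.sin(p[2]))
# straightness of mat edge
E
```

```text
[[-0.001  0.916  0.4  ]
 [ 0.002  0.4   -0.916]
 [-1.     0.    -0.002]]
theta deg 96.17374204799633
jaw yaw -66.4036372477144 want 186.1737420479963
-215 [ 0.5592425  -0.11050881  0.        ] [ 289.27617863  507.46799772 -237.55433373]
-71 [0.54375621 0.03265605 0.        ] [ 273.78988047  650.63284874 -237.55433373]
xdir -0.10754373720462158 0.9942003543491942
```

Request:
{"api": "step_arm", "payload": {"commands": [{"grip":70,"dx":24,"dy":42,"az":6},{"grip":70,"dx":24,"dy":42,"az":6},{"grip":70,"dx":24,"dy":42,"az":6},{"grip":70,"dx":24,"dy":42,"az":6},{"grip":70,"dx":24,"dy":42,"az":6},{"grip":70,"dx":24,"dy":42,"az":6},{"grip":70,"dx":24,"dy":42,"az":6},{"grip":70,"dx":24,"dy":42,"az":6},{"grip":70,"dx":24,"dy":42,"az":6},{"grip":70,"dx":24,"dy":42,"az":6},{"grip":70,"dx":24,"dy":42,"az":6},{"grip":70,"dx":24,"dy":42,"az":6}]}}

```text
invalid input
```

```bash
cat > st.py <<'E'
from fit import *
import sys,cv2
def st():
    p=np.load('p.npy'); o=r.get_obs(); q=o['orientation']; M=R.from_quat([q[1],q[2],q[3],q[0]]).as_matrix()
    d=o['tool_pos']-[p[0],p[1],0]; c,s=np.cos(p[2]),np.sin(p[2])
    print('t',o['time_s'],'world mm',(o['tool_pos']*1000).round(1),'chute mm',(1000*np.array([c*d[0]+s*d[1],-s*d[0]+c*d[1],d[2]])).round(1),
     'jaw yaw',np.degrees(np.arctan2(M[1,2],M[0,2])).round(2),'tilt',M[:,0].round(3),'F',o['force'].round(1),'gap',(o['finger_gap']*88).round(1))
    return o
def pic(n,name,box,k):
    f=r.grab_frame(n)[:,:,::-1]; x0,y0,x1,y1=box
    cv2.imwrite(f'pics/{name}.png',cv2.resize(f[y0:y1,x0:x1],None,fx=k,fy=k,interpolation=cv2.INTER_CUBIC))
E
python3 -c "
from st import *
st()"
```

```text
Traceback (most recent call last):
  File "st.py", line 7, in st
    'jaw yaw',np.degrees(np.arctan2(M[1,2],M[0,2])).round(2),'tilt',M[:,0].round(3),'F',o['force'].round(1),'gap',(o['finger_gap']*88).round(1))
                                                                                                                  ^^^^^^^^^^^^^^^^^^^^^^^^^^
AttributeError: 'float' object has no attribute 'round'
```

```bash
sed -i "s/(o\['finger_gap'\]\*88).round(1)/round(o['finger_gap']*88,1)/" st.py; python3 -c "
from st import *
st()"
```

```text
t 0.1 world mm [ 270.  -618.   237.6] chute mm [-688.4  382.2  237.6] jaw yaw -66.4 tilt [-0.001  0.002 -1.   ] F [-0.1 -0.8 -0.6] gap 88.4
```

Request:
{"api": "step_arm", "payload": {"commands": [{"grip":70,"dx":24,"dy":42,"dz":0,"ax":0,"ay":0,"az":6},{"grip":70,"dx":24,"dy":42,"dz":0,"ax":0,"ay":0,"az":6}], "newtons": 20}}

```text
time_s: 0.35
tool_pos: [0.3181, -0.5336, 0.2378]
orientation: [0.629, 0.323, 0.63, -0.322]
force: [0.3, 0.7, 1.1]
finger_gap: 0.803
```

Request:
{"api": "step_arm", "payload": {"commands": [{"grip":70,"dx":24,"dy":42,"dz":0,"ax":0,"ay":0,"az":6},{"grip":70,"dx":24,"dy":42,"dz":0,"ax":0,"ay":0,"az":6},{"grip":70,"dx":24,"dy":42,"dz":0,"ax":0,"ay":0,"az":6},{"grip":70,"dx":24,"dy":42,"dz":0,"ax":0,"ay":0,"az":6},{"grip":70,"dx":24,"dy":42,"dz":0,"ax":0,"ay":0,"az":6},{"grip":70,"dx":24,"dy":42,"dz":0,"ax":0,"ay":0,"az":6},{"grip":70,"dx":24,"dy":42,"dz":0,"ax":0,"ay":0,"az":6},{"grip":70,"dx":24,"dy":42,"dz":0,"ax":0,"ay":0,"az":6},{"grip":70,"dx":24,"dy":42,"dz":0,"ax":0,"ay":0,"az":6},{"grip":70,"dx":24,"dy":42,"dz":0,"ax":0,"ay":0,"az":6.6}]}}

```text
time_s: 1.6
tool_pos: [0.5585, -0.113, 0.2383]
orientation: [0.706, -0.04, 0.706, 0.04]
force: [1.4, -0.0, -0.2]
finger_gap: 0.797
```

```bash
python3 -c "
from st import *
st()"
```

```text
t 1.6 world mm [ 558.5 -113.   238.3] chute mm [-217.4   41.   238.3] jaw yaw 6.41 tilt [-0.001  0.    -1.   ] F [ 1.4 -0.  -0.2] gap 70.1
```

Request:
{"api": "step_arm", "payload": {"commands": [{"grip":70,"dx":0,"dy":0,"dz":-45,"ax":0,"ay":0,"az":0},{"grip":70,"dx":0,"dy":0,"dz":-45,"ax":0,"ay":0,"az":0},{"grip":70,"dx":0,"dy":0,"dz":-40,"ax":0,"ay":0,"az":0},{"grip":70,"dx":0,"dy":0,"dz":-15,"ax":0,"ay":0,"az":0},{"grip":70,"dx":0,"dy":0,"dz":0,"ax":0,"ay":0,"az":0}]}}

```text
time_s: 2.22
tool_pos: [0.5573, -0.1144, 0.0928]
orientation: [0.705, -0.038, 0.707, 0.038]
force: [-0.3, 0.1, 1.0]
finger_gap: 0.797
```

```bash
python3 -c "
from st import *
st()
pic('side','s1',(190,130,340,290),4)
pic('top','t1',(160,150,340,270),4)"
```

```text
t 2.225 world mm [ 557.3 -114.4   92.8] chute mm [-218.7   42.3   92.8] jaw yaw 6.19 tilt [-0.002  0.001 -1.   ] F [-0.3  0.1  1. ] gap 70.1
```

View pics/s1.png

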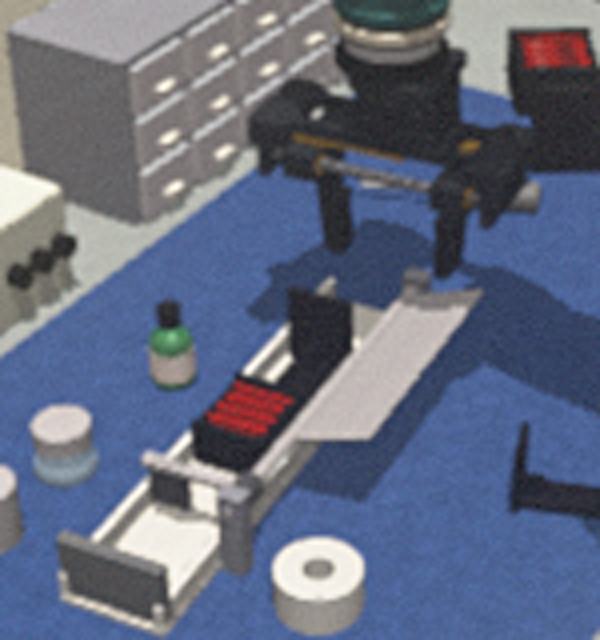

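View pics/t1.png

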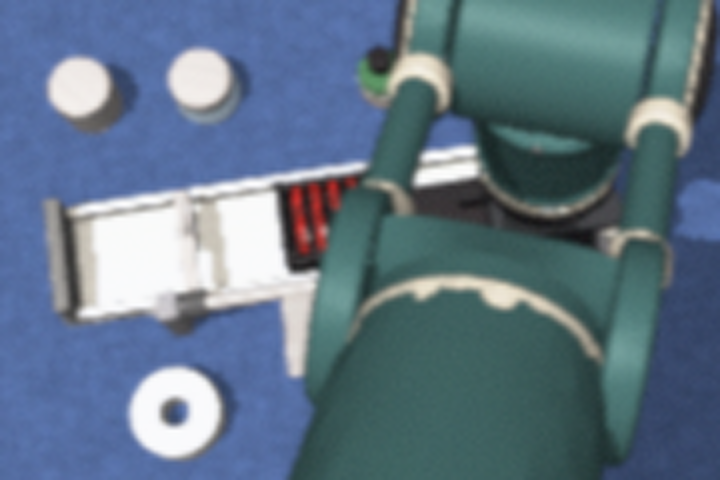

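```bash
python3 -c "
from st import *
p=np.load('p.npy')
for y in (42.3-52,42.3-43,42.3-35,42.3+35,42.3+43,42.3+52):
  for dx in(-9,9):
    u=proj('side',T(p,(-218.7+dx,y,92.8))); print(y,dx,((u-[190,130])*4).round(0))
for P in((-193,-25,65),(-193,25,65),(-53,-28,39),(-53,28,39),(-240,104,73),(-254,46,62)): print(P,((proj('side',T(p,P))-[190,130])*4).round(0))
"
```

```text
-9.700000000000003 -9 [330. 236.]
-9.700000000000003 9 [318. 248.]
-0.7000000000000028 -9 [341. 239.]
-0.7000000000000028 9 [330. 251.]
7.299999999999997 -9 [351. 241.]
7.299999999999997 9 [340. 254.]
77.3 -9 [442. 264.]
77.3 9 [431. 277.]
85.3 -9 [452. 267.]
85.3 9 [442. 279.]
94.3 -9 [464. 270.]
94.3 9 [454. 282.]
(-193, -25, 65) [289. 288.]
(-193, 25, 65) [353. 304.]
(-53, -28, 39) [188. 425.]
(-53, 28, 39) [263. 448.]
(-240, 104, 73) [483. 288.]
(-254, 46, 62) [416. 272.]
```

The fingertips appear where the calibration predicts: crop (335,248) and (446,275), against projections of (335,248) and (447,273). The tab's top corners also match its pose at x=-193. Now I press the plate down behind the tab.

Request:
{"api": "step_arm", "payload": {"commands": [{"grip":70,"dx":2,"dy":0,"dz":-15,"ax":0,"ay":0,"az":0},{"grip":70,"dx":0,"dy":0,"dz":-10,"ax":0,"ay":0,"az":0},{"grip":70,"dx":0,"dy":0,"dz":-6,"ax":0,"ay":0,"az":0},{"grip":70,"dx":0,"dy":0,"dz":-5,"ax":0,"ay":0,"az":0},{"grip":70,"dx":0,"dy":0,"dz":-5,"ax":0,"ay":0,"az":0},{"grip":70,"dx":0,"dy":0,"dz":-4,"ax":0,"ay":0,"az":0},{"grip":70,"dx":0,"dy":0,"dz":0,"ax":0,"ay":0,"az":0}]}}

```text
time_s: 3.2
tool_pos: [0.56, -0.1146, 0.0485]
orientation: [0.706, -0.038, 0.706, 0.038]
force: [-1.7, 0.1, 3.4]
finger_gap: 0.794
```

```bash
python3 -c "
from st import *
st()
pic('side','s2',(190,130,340,290),4)"
```

```text
t 3.2 world mm [ 560.  -114.6   48.5] chute mm [-219.1   39.7   48.5] jaw yaw 6.19 tilt [-0.  0. -1.] F [-1.7  0.1  3.4] gap 69.9
```

View pics/s2.png

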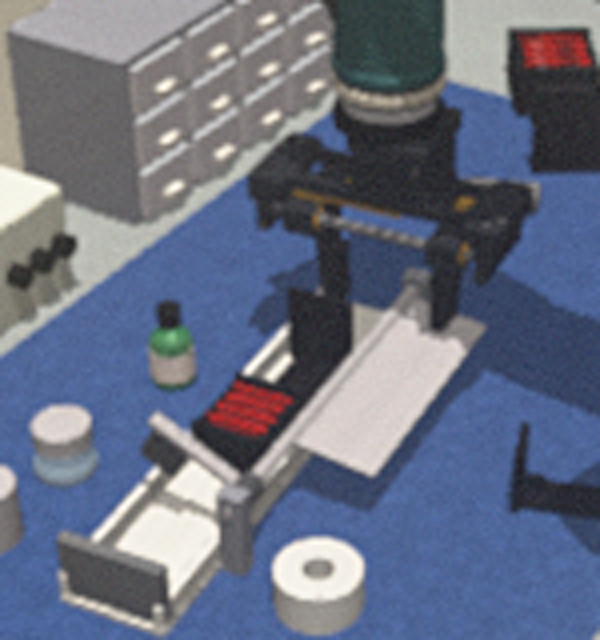

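The plate is down and the paddle has swung up at crop (165,450). I go 5 mm lower for a gate angle of about 0.65.

Request:
{"api": "step_arm", "payload": {"commands": [{"grip":70,"dx":0,"dy":0,"dz":-3,"ax":0,"ay":0,"az":0},{"grip":70,"dx":0,"dy":0,"dz":-2,"ax":0,"ay":0,"az":0},{"grip":70,"dx":0,"dy":0,"dz":0,"ax":0,"ay":0,"az":0}]}}

```text
time_s: 3.62
tool_pos: [0.5607, -0.1145, 0.0439]
orientation: [0.706, -0.038, 0.706, 0.038]
force: [-1.3, 0.7, 3.6]
finger_gap: 0.795
```

```bash
python3 -c "
from st import *
st()
p=np.load('p.npy')
pic('side','s3',(190,190,320,290),6)
for g in(.5,.6,.7,.8):
  a=.35-g; print(g,[((proj('side',T(p,(x,46+62*np.cos(a)-1.5*np.sin(a),51+62*np.sin(a)+1.5*np.cos(a))))-[190,190])*6).round(0) for x in(-55,-240)])
"
```

```text
t 3.625 world mm [ 560.7 -114.5   43.9] chute mm [-219.1   39.    43.9] jaw yaw 6.19 tilt [ 0.001  0.    -1.   ] F [-1.3  0.7  3.6] gap 70.0
0.5 [array([561., 351.]), array([730., 126.])]
0.6 [array([559., 362.]), array([727., 136.])]
0.7 [array([556., 371.]), array([723., 145.])]
0.8 [array([551., 380.]), array([719., 154.])]
```

View pics/s3.png

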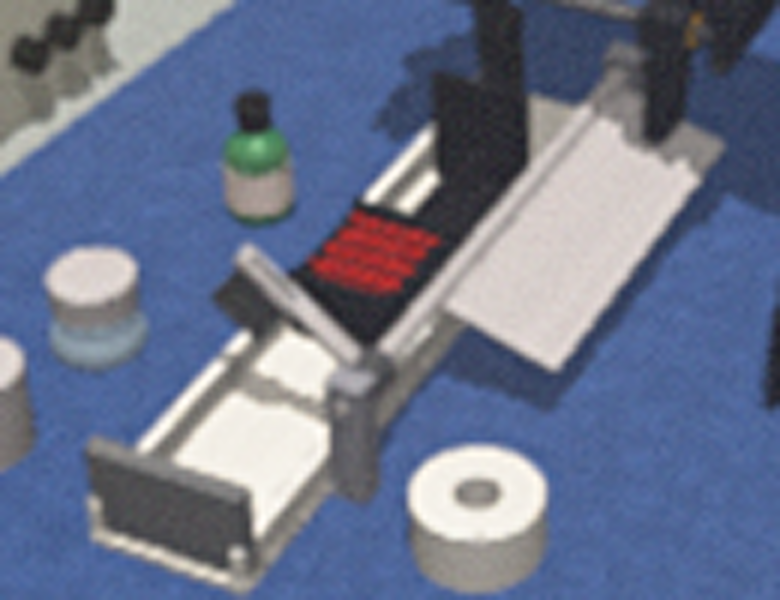

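The plate's outer corner at crop (555,371) puts the gate at about 0.68 to 0.7. Force is 3.6 N. Now I push along the chute direction (-0.108, +0.994).

Request:
{"api": "step_arm", "payload": {"commands": [{"grip":70,"dx":-0.5,"dy":5,"dz":0,"ax":0,"ay":0,"az":0},{"grip":70,"dx":-0.6,"dy":5,"dz":0,"ax":0,"ay":0,"az":0},{"grip":70,"dx":-0.3,"dy":3,"dz":0,"ax":0,"ay":0,"az":0},{"grip":70,"dx":-0.3,"dy":3,"dz":0,"ax":0,"ay":0,"az":0},{"grip":70,"dx":-0.3,"dy":3,"dz":0,"ax":0,"ay":0,"az":0},{"grip":70,"dx":-0.4,"dy":4,"dz":0,"ax":0,"ay":0,"az":0},{"grip":70,"dx":-0.5,"dy":5,"dz":0,"ax":0,"ay":0,"az":0},{"grip":70,"dx":-0.6,"dy":5,"dz":0,"ax":0,"ay":0,"az":0},{"grip":70,"dx":-0.5,"dy":5,"dz":0,"ax":0,"ay":0,"az":0}]}}

```text
time_s: 4.8
tool_pos: [0.5564, -0.0769, 0.0439]
orientation: [0.706, -0.039, 0.706, 0.038]
force: [-0.3, -4.8, 2.6]
finger_gap: 0.792
```

```bash
python3 -c "
from st import *
st()
pic('side','s4',(190,190,320,290),6)
"
```

```text
t 4.8 world mm [556.4 -76.9  43.9] chute mm [-181.3   39.2   43.9] jaw yaw 6.2 tilt [ 0.001 -0.001 -1.   ] F [-0.3 -4.8  2.6] gap 69.7
```

View pics/s4.png

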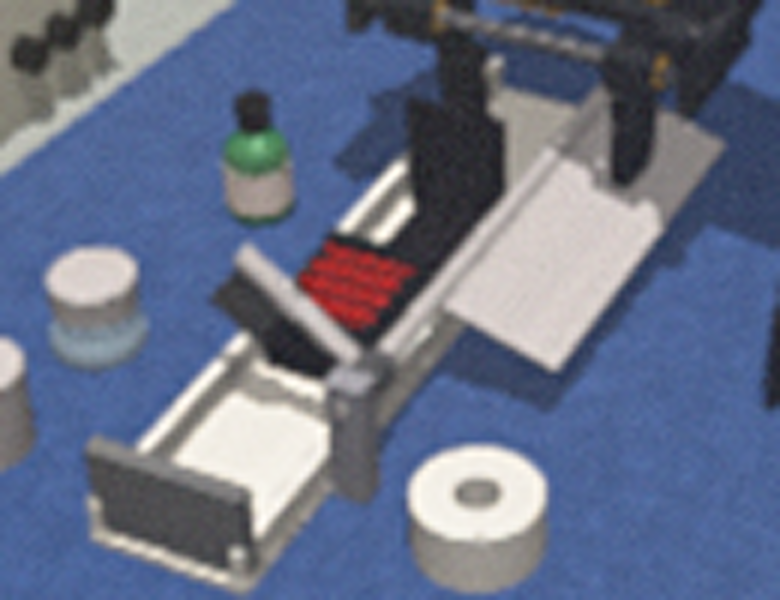

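The rack has moved about 20 mm and is straight: tab top at crop (410,100) to (502,128), gate unchanged at (555,371). I continue.

Request:
{"api": "step_arm", "payload": {"commands": [{"grip":70,"dx":-0.5,"dy":5,"dz":0,"ax":0,"ay":0,"az":0},{"grip":70,"dx":-0.6,"dy":5,"dz":0,"ax":0,"ay":0,"az":0},{"grip":70,"dx":-0.5,"dy":5,"dz":0,"ax":0,"ay":0,"az":0},{"grip":70,"dx":-0.6,"dy":5,"dz":0,"ax":0,"ay":0,"az":0},{"grip":70,"dx":-0.5,"dy":5,"dz":0,"ax":0,"ay":0,"az":0},{"grip":70,"dx":-0.6,"dy":5,"dz":0,"ax":0,"ay":0,"az":0},{"grip":70,"dx":-0.5,"dy":5,"dz":0,"ax":0,"ay":0,"az":0},{"grip":70,"dx":-0.6,"dy":5,"dz":0,"ax":0,"ay":0,"az":0},{"grip":70,"dx":-0.5,"dy":5,"dz":0,"ax":0,"ay":0,"az":0},{"grip":70,"dx":-0.5,"dy":5,"dz":0,"ax":0,"ay":0,"az":0},{"grip":70,"dx":-0.5,"dy":5,"dz":0,"ax":0,"ay":0,"az":0},{"grip":70,"dx":-0.6,"dy":5,"dz":0,"ax":0,"ay":0,"az":0}]}}

```text
time_s: 6.35
tool_pos: [0.5499, -0.017, 0.0439]
orientation: [0.706, -0.039, 0.706, 0.038]
force: [-0.2, -5.4, 4.2]
finger_gap: 0.792
```

```bash
python3 -c "
from st import *
st()
pic('side','s5',(190,190,320,290),6)
"
```

```text
t 6.35 world mm [549.9 -17.   43.9] chute mm [-121.    39.2   43.9] jaw yaw 6.2 tilt [ 0.    -0.001 -1.   ] F [-0.2 -5.4  4.2] gap 69.7
```

View pics/s5.png

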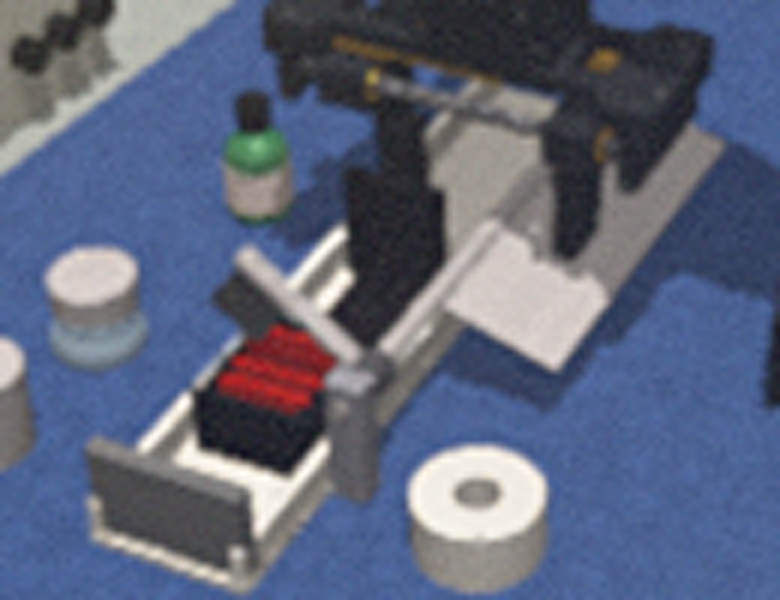

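The block is passing under the raised paddle (crop 230,300) with clearance. About 50 mm remain.

Request:
{"api": "step_arm", "payload": {"commands": [{"grip":70,"dx":-0.5,"dy":5,"dz":0,"ax":0,"ay":0,"az":0},{"grip":70,"dx":-0.6,"dy":5,"dz":0,"ax":0,"ay":0,"az":0},{"grip":70,"dx":-0.5,"dy":5,"dz":0,"ax":0,"ay":0,"az":0},{"grip":70,"dx":-0.6,"dy":5,"dz":0,"ax":0,"ay":0,"az":0},{"grip":70,"dx":-0.5,"dy":5,"dz":0,"ax":0,"ay":0,"az":0},{"grip":70,"dx":-0.6,"dy":5,"dz":0,"ax":0,"ay":0,"az":0},{"grip":70,"dx":-0.5,"dy":5,"dz":0,"ax":0,"ay":0,"az":0},{"grip":70,"dx":-0.5,"dy":4,"dz":0,"ax":0,"ay":0,"az":0},{"grip":70,"dx":-0.3,"dy":3,"dz":0,"ax":0,"ay":0,"az":0}]}}

```text
time_s: 7.52
tool_pos: [0.5452, 0.025, 0.0439]
orientation: [0.706, -0.039, 0.706, 0.038]
force: [-0.1, -5.2, 3.9]
finger_gap: 0.795
```

```bash
python3 -c "
from st import *
st()
pic('side','s6',(190,190,320,290),6)
"
```

```text
t 7.525 world mm [545.2  25.   43.9] chute mm [-78.8  39.4  43.9] jaw yaw 6.2 tilt [ 0.    -0.001 -1.   ] F [-0.1 -5.2  3.9] gap 69.9
```

View pics/s6.png

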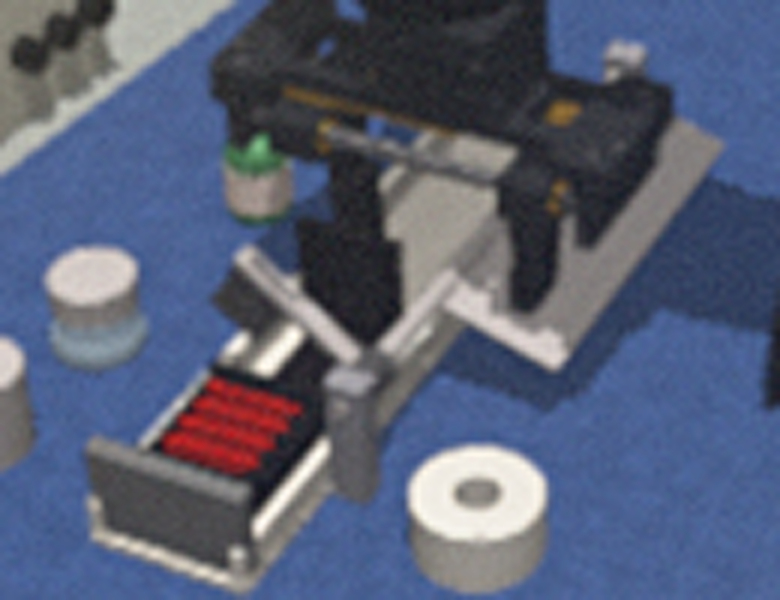

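The block is close to the end stop. I creep up to contact while watching the force.

Request:
{"api": "step_arm", "payload": {"commands": [{"grip":70,"dx":-0.2,"dy":2,"dz":0,"ax":0,"ay":0,"az":0},{"grip":70,"dx":-0.2,"dy":2,"dz":0,"ax":0,"ay":0,"az":0},{"grip":70,"dx":-0.2,"dy":1.5,"dz":0,"ax":0,"ay":0,"az":0}]}}

```text
time_s: 7.95
tool_pos: [0.5446, 0.0304, 0.0439]
orientation: [0.706, -0.039, 0.706, 0.038]
force: [-0.2, -6.0, 3.7]
finger_gap: 0.797
```

Request:
{"api": "step_arm", "payload": {"commands": [{"grip":70,"dx":-0.1,"dy":1,"dz":0,"ax":0,"ay":0,"az":0}]}}

```text
time_s: 8.07
tool_pos: [0.5445, 0.0314, 0.0439]
orientation: [0.706, -0.039, 0.706, 0.038]
force: [-0.0, -5.5, 4.9]
finger_gap: 0.794
```

Request:
{"api": "step_arm", "payload": {"commands": [{"grip":70,"dx":-0.1,"dy":1,"dz":0,"ax":0,"ay":0,"az":0}]}}

```text
time_s: 8.2
tool_pos: [0.5444, 0.0322, 0.0439]
orientation: [0.706, -0.039, 0.706, 0.038]
force: [0.0, -10.0, 5.5]
finger_gap: 0.799
```

Request:
{"api": "step_arm", "payload": {"commands": [{"grip":70,"dx":-0.1,"dy":0.7,"dz":0,"ax":0,"ay":0,"az":0},{"grip":70,"dx":0,"dy":0,"dz":0,"ax":0,"ay":0,"az":0}]}}

```text
time_s: 8.45
tool_pos: [0.5444, 0.0323, 0.0439]
orientation: [0.706, -0.039, 0.706, 0.037]
force: [0.1, -8.6, 4.4]
finger_gap: 0.797
```

```bash
python3 -c "
from st import *
st()
pic('side','s7',(190,190,320,290),6)
pic('top','t7',(160,150,340,270),4)
"
```

```text
t 8.45 world mm [544.4  32.3  43.9] chute mm [-71.5  39.4  43.9] jaw yaw 6.2 tilt [ 0.    -0.002 -1.   ] F [ 0.1 -8.6  4.4] gap 70.1
```

View pics/s7.png

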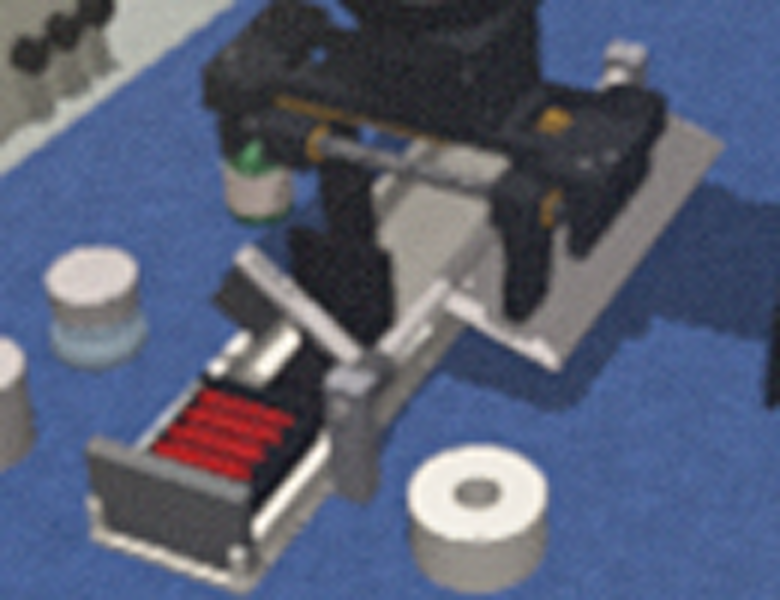

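View pics/t7.png

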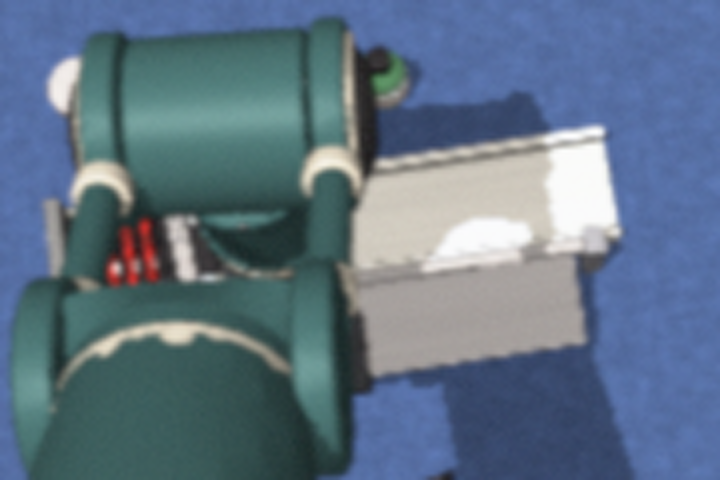

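Request:
{"api": "step_arm", "payload": {"commands": [{"grip":70,"dx":-0.1,"dy":1.5,"dz":0,"ax":0,"ay":0,"az":0},{"grip":70,"dx":0,"dy":0,"dz":0,"ax":0,"ay":0,"az":0}]}}

```text
time_s: 8.8
tool_pos: [0.5443, 0.0324, 0.044]
orientation: [0.706, -0.04, 0.706, 0.037]
force: [-0.2, -15.1, 6.5]
finger_gap: 0.793
```

It has stalled at 15 N with no further motion, so the rack is home. I back the finger off the tab with the plate still pressed, then rise to let the gate drop.

Request:
{"api": "step_arm", "payload": {"commands": [{"grip":70,"dx":0.2,"dy":-2,"dz":0,"ax":0,"ay":0,"az":0},{"grip":70,"dx":0.4,"dy":-4,"dz":0,"ax":0,"ay":0,"az":0},{"grip":70,"dx":0.6,"dy":-6,"dz":0,"ax":0,"ay":0,"az":0},{"grip":70,"dx":0,"dy":0,"dz":0,"ax":0,"ay":0,"az":0},{"grip":70,"dx":0,"dy":0,"dz":8,"ax":0,"ay":0,"az":0},{"grip":70,"dx":0,"dy":0,"dz":15,"ax":0,"ay":0,"az":0},{"grip":70,"dx":0,"dy":0,"dz":30,"ax":0,"ay":0,"az":0},{"grip":70,"dx":0,"dy":0,"dz":40,"ax":0,"ay":0,"az":0},{"grip":70,"dx":0,"dy":0,"dz":40,"ax":0,"ay":0,"az":0}]}}

```text
time_s: 9.93
tool_pos: [0.5455, 0.0229, 0.1788]
orientation: [0.706, -0.039, 0.706, 0.038]
force: [1.4, -0.0, 0.1]
finger_gap: 0.794
```

Request:
{"api": "step_arm", "payload": {"commands": [{"grip":70,"dx":0,"dy":-45,"dz":20,"ax":0,"ay":0,"az":0},{"grip":70,"dx":0,"dy":-45,"dz":0,"ax":0,"ay":0,"az":0},{"grip":70,"dx":-10,"dy":-45,"dz":0,"ax":0,"ay":0,"az":0},{"grip":70,"dx":-10,"dy":-45,"dz":0,"ax":0,"ay":0,"az":0},{"grip":70,"dx":-10,"dy":-45,"dz":0,"ax":0,"ay":0,"az":0},{"grip":70,"dx":-10,"dy":-45,"dz":0,"ax":0,"ay":0,"az":0},{"grip":70,"dx":0,"dy":-45,"dz":0,"ax":0,"ay":0,"az":0},{"grip":70,"dx":0,"dy":0,"dz":0,"ax":0,"ay":0,"az":0},{"grip":70,"dx":0,"dy":0,"dz":0,"ax":0,"ay":0,"az":0}]}}

```text
time_s: 11.05
tool_pos: [0.5052, -0.2917, 0.1971]
orientation: [0.706, -0.038, 0.706, 0.038]
force: [0.6, 0.6, 0.1]
finger_gap: 0.796
```

```bash
python3 -c "
from st import *
st()
pic('side','s8',(190,190,320,290),6)
pic('top','t8',(160,150,340,270),4)
p=np.load('p.npy')
for P in((-62,-25,65),(-62,25,65),(14,-28,39),(14,28,39)): print(P,((proj('side',T(p,P))-[190,190])*6).round(0),((proj('top',T(p,P))-[160,150])*4).round(0))
"
```

```text
t 11.05 world mm [ 505.2 -291.7  197.1] chute mm [-389.3  113.2  197.1] jaw yaw 6.16 tilt [ 0.  0. -1.] F [0.6 0.6 0.1] gap 70.1
(-62, -25, 65) [295. 221.] [276. 173.]
(-62, 25, 65) [395. 251.] [287. 249.]
(14, -28, 39) [202. 366.] [164. 197.]
(14, 28, 39) [317. 403.] [174. 281.]
```

View pics/s8.png

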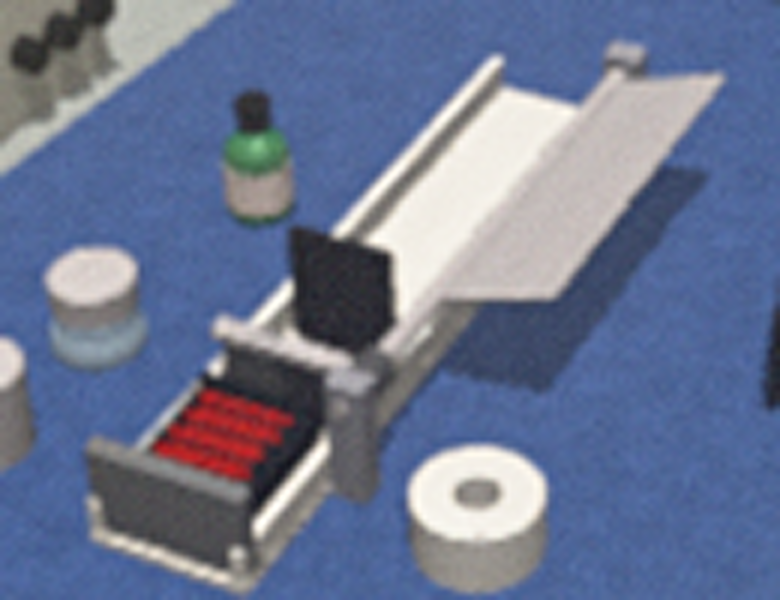

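View pics/t8.png

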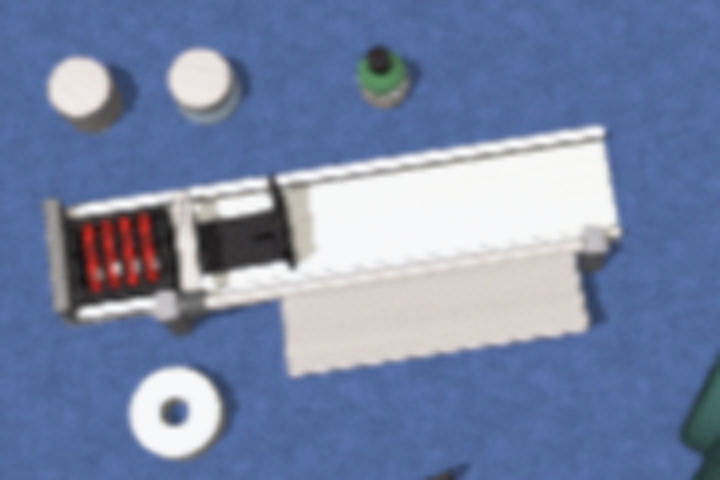

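The rack is home: its block is against the stop at top crop (70,255), and the tab's top corners in the side picture at (293,228) and (393,252) match the predicted home position. The gate is shut behind the boards, the plate is back up, and the bottle, reel and cylinders have not moved. The hand is clear.

```bash
python3 -c "
from cell import r
print(r.hand_in())"
```

```text
the job is handed in; nothing more can be done
None
```

The rack is home against the end stop with the gate shut behind the boards, and I handed the job in at about 11 s.

- **Gate:** One fingertip pressed the plate with about 4 N and held the gate at roughly 0.65–0.7, judged from the plate's outer corner in the side picture. It stayed there for the whole push.
- **Push:** The other finger pushed the rack about 131 mm by its tab. It stalled on the stop with no further motion at 15 N. The tab's rear face ended at about chute x = -62.5 mm, against -62 mm expected.
- **Release:** I backed the finger off the tab with the plate still pressed, then lifted so the gate dropped, and moved the hand clear.

**Last checks:**
- Both pictures show the block on the stop, the paddle hanging behind the boards and the plate back up.
- The bottle, reel, jar and steel cylinder are where they were. I did not re-check the tray, screwdriver and spare board in the last crops, but the hand worked well away from them.
- The hand is clear, with no force above sensor noise.
- No check failed. One early reading disagreed: the block's front edge in the top picture was about 9 mm off the given rack length. The tab reading and the final stall position agreed with the given size.

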